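# Pop the ruby thimble's tray and trap it

## Task

Press the ejector button of the tray that carries the ruby glass thimble with one fingertip, and with the other finger trap that tray as it springs out, before it runs out to its stop. The program finishes while holding: one finger still keeps the button down and the other still blocks the tray part-way out. Nothing is gripped or lifted; leave the other tray shut, do not touch either thimble, and leave the owl, the turntable and the button box alone.

Things in the scene. Friction and masses are not known exactly. Their poses are not given: they have to be found in the camera images.
- stand: fixed cherry-wood stand, deck 170 x 240 x 16 mm; origin at shelf level on its middle line. +y to the robot's left; -x, roughly towards the robot, is the way the trays spring out. Trays at y = +-30 mm; a push button 36 mm ahead of each shut tray's front plate, at x = -36, y = +-88 mm. In front of the trays lies only flat deck. Guides are 30 mm, the back rest 34 mm above the shelf.
- tray_left (a joint): how far the left tray (stand y = +30 mm) is out, m: 0 shut, 0.070 at its stop. When button_left is pressed about 4.5 mm a latch lets go and a spring drives the tray along the stand's -x at about 0.1 m/s with 1.2 to 1.8 N all the way to the stop.
- tray_left_front (a point): middle of the outer face of the left tray's upright brass front plate, 46 mm wide (stand y) and 4 mm thick, from 18 to 52 mm above the shelf; moves with the tray. At rest it is at stand x = 0, y = +30 mm, 35 mm above the shelf.
- tray_left_cup (a point): middle of the brass collar (27 mm across, 6 mm high) on the left tray's floor, in which a thimble stands, 40 mm behind the front plate and 22 mm above the shelf; moves with the tray.
- button_left (a joint): how far the left button is pressed, m: 0 up, 0.007 fully down; sprung, 1.5 N to start and 5 N fully down; comes up when let go.
- button_left_top (a point): middle of the top of the left button's black cap, 22 mm across, in a brass housing 32 mm across; 38 mm above the shelf when up, 31 mm when down (the housing is 28 mm high); pressed straight down; releases the left tray.
- tray_right (a joint): how far the right tray (stand y = -30 mm) is out, m: 0 shut, 0.070 at its stop. When button_right is pressed about 4.5 mm a latch lets go and a spring drives the tray along the stand's -x at about 0.1 m/s with 1.2 to 1.8 N all the way to the stop.
- tray_right_front (a point): middle of the outer face of the right tray's upright brass front plate, 46 mm wide (stand y) and 4 mm thick, from 18 to 52 mm above the shelf; moves with the tray. At rest it is at stand x = 0, y = -30 mm, 35 mm above the shelf.
- tray_right_cup (a point): middle of the brass collar (27 mm across, 6 mm high) on the right tray's floor, in which a thimble stands, 40 mm behind the front plate and 22 mm above the shelf; moves with the tray.
- button_right (a joint): how far the right button is pressed, m: 0 up, 0.007 fully down; sprung, 1.5 N to start and 5 N fully down; comes up when let go.
- button_right_top (a point): middle of the top of the right button's black cap, 22 mm across, in a brass housing 32 mm across; 38 mm above the shelf when up, 31 mm when down (the housing is 28 mm high); pressed straight down; releases the right tray.
- ruby_mid (a point): deep red ruby glass thimble, 19 mm across at its rim, 26 mm tall, standing loose in the collar of either tray; this point is its middle, 13 mm above its rim; its top is 48 mm above the shelf.
- ruby: the same deep red ruby glass thimble; origin at the centre of its underside, z axis up through its closed top.
- alu_mid (a point): plain aluminium thimble, 19 mm across at its rim, 26 mm tall, standing loose in the collar of either tray; this point is its middle, 13 mm above its rim; its top is 48 mm above the shelf.
- alu: the same plain aluminium thimble; origin at the centre of its underside, z axis up through its closed top.
- owl_mid (a point): small pewter owl, loose, 36 mm across and 66 mm tall, on the turntable; this point is on its axis 28 mm above its foot.
- susan (a joint): turn of the round cherry-wood turntable under the owl, rad, 0 at the start; 200 mm across, its top 28 mm above the shelf, free-turning on ball bearings.
- pearlbox_mid (a point): mother-of-pearl button box, loose, 55 x 77 mm, 36 mm tall; this point is its middle, 18 mm above the shelf.

How it is judged:
By the outcome, as a careful person would: the job done as asked, in the order asked, and still so for the second after the job is handed in, while the arm keeps its last pose, push and grip.
It also fails if it takes over 29 s, if anything falls off the work surface, if the arm or the gripper's body presses on something with over 40 N, if the wrist force passes 120 N, or if a joint passes its speed limit or range.

## Robot

A 7-joint arm with a two-finger parallel gripper is mounted at the origin on the work surface. World frame = base frame: x ahead of the robot, y to its left, z up, the work surface at z = 0. Lengths are in m, angles in rad, forces in N, time in s.
With the tool pointing down it reaches from about 0.4 to 0.875 m from the base axis. Payload 6.5 kg.
Tool frame: the origin (TCP) lies midway between the tips of the shut fingers; the grasp point (between the pads) lies 19 mm behind it (manip.grasp_offset is the distance from the TCP to the grasp point, in m); z points along the fingers, y is the line along which they close (so a half turn about z gives the same grasp; the last joint's range is limited). The gripper opens to 88 mm and grips with 3 to 60 N. Pads are 18 mm wide; open, the fingers measure 123 mm over their backs; the gripper's body (75 mm by 187 mm) begins 45 mm behind the grasp point.
Start: joints at [-1.341, 0.536, -0.004, 1.538, 0.003, 1.067, -0.071], TCP at [0.189, 0.622, 0.239] pointing down, gripper open.
Joint ranges: [-2.7, 2.7], [-0.37, 2.16], [-1.27, 1.26], [0.24, 2.4], [-1.31, 4.45], [0.19, 1.91], [-2.76, 2.76]. Speed limits (rad/s): [2.39, 2.39, 3.14, 3.14, 3.14, 3.14, 3.14].

## Interface

Orientations are given as a rotation vector (axis times angle).
In Python, from rig import manip gives the robot as it stands.
- The arm moves only by the shell command python3 -m crank 'ROWS' [FORCE]. ROWS is JSON, a list of rows, each a list of 3 entries, a list of its own where there are three numbers: the shift along the tool's x, y, z as a fraction of full scale, then the turn, a rotation vector about the tool's x, y, z as a fraction of full scale, then the closure, from -1 (fully open) to 1 (shut). A call has 1 to 8 rows; each row shifts and turns the commanded pose from where the row before left it, along the tool's axes as they then stand; what a row does not reach is not made up. Full scale, the value 1, is 15 cm for a shift and 45 degrees for a turn. A row lasts 1/12 s, in which the tool goes at most 41.7 mm and 7.16 degrees, less where a joint would pass 70% of its speed; a pose out of reach is approached as far as the arm can. A call with a number of a shift or a turn outside -1 to 1 is refused whole. A call with a gripper value outside its range is refused whole. The fingers move at their own pace and stop on an object; FORCE is the grip in N (left out, the last holds). Time passes only in rows, so rows that do not move let the fingers close. It gives the time, the measured TCP pose, the force, the opening and the grip force at its end, in the units of the state.
- manip.get_state(): the state, without advancing time (a new reading comes with each control period).
- manip.grab_frame(name): name is "side" or "top"; returns the picture (420x560x3 uint8, blue, green, red); there is no depth.
- manip.camera_params(name): a dict with "K" (3x3 intrinsics, pixels), "eye" and "rotation" of the camera in the world. Camera axes: x right, y up, looking along -z (the intrinsics and any distortion apply to the point x, -y, -z); pixel columns grow to the right and rows downward; lengths in m; the calibration is good to about 2 mm. A picture is of the moment at which its call begins. camera_params takes no time and is no camera call.
- manip.job_done(): hands the job in; it is judged then, once.
The state is a dict: "t": time; "joint_positions": joint angles; "qvel": joint speeds; "joint_efforts": joint torques, N m; "tool_pos": TCP position; "eef_rot": TCP orientation; "contact_force": force on the tool from outside, world axes, zero at the start; "ft_torque": the same for the moment, N m; "opening": finger opening in m; "grip_force": force on a finger pad.
Only numpy, scipy, OpenCV 4.12 (cv2) and the standard library are available. Lean on these libraries where they do the work, as an engineer would, in place of code of your own. Each camera call takes 0.05 s, during which the arm holds its last target. There are 200 camera calls.

## Working session

There is one attempt and no reset: what is moved stays moved. The work goes in short steps, Python scripts to look and compute and a shell command to move; the robot and the scene stay as the last step left them, time stands still between calls to the robot, and variables do not carry over. Pictures are saved under pics/ and viewed, at most 10 in all, crops included, and the job is handed in when it is done.

```bash
mkdir -p pics; ls
python3 - <<'E'
from rig import manip
import cv2
for n in("side","top"):
    cv2.imwrite(f"pics/{n}0.png",manip.grab_frame(n)); print(manip.camera_params(n))
s=manip.get_state(); print({k:s[k] for k in("t","tool_pos","eef_rot","opening","contact_force")})
E
```

```text
pics
{'K': array([[470.97238289,   0.        , 285.97300411],
       [  0.        , 470.97238289, 215.27358069],
       [  0.        ,   0.        ,   1.        ]]), 'eye': array([ 0.2287553 , -0.59787019,  0.77292142]), 'rotation': array([ 0.76022956, -0.19770562, -0.44585513])}
{'K': array([[432.22206964,   0.        , 284.26161848],
       [  0.        , 432.22206964, 212.71575989],
       [  0.        ,   0.        ,   1.        ]]), 'eye': array([ 4.72383909e-01, -5.21119364e-04,  1.17587048e+00]), 'rotation': array([ 0.08771031, -0.06660967, -1.55337232])}
{'t': 0.1, 'tool_pos': array([0.18935422, 0.62125169, 0.23795456]), 'eef_rot': array([-4.62834316e-01, -3.10719563e+00,  2.35657107e-03]), 'opening': 0.0880186610771116, 'contact_force': array([-0.76346313,  0.40232496, -0.19025398])}
```

View pics/side0.png

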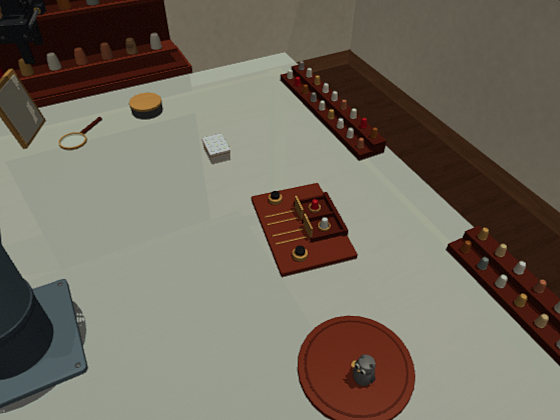

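View pics/top0.png

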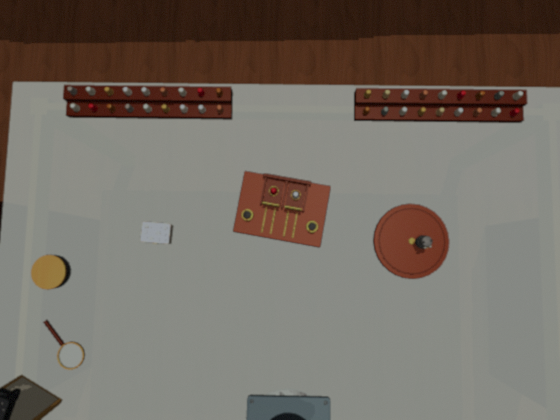

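Side view: stand at about (303,228), ruby thimble at (315,205) and left button at (275,197), aluminium thimble at (324,224) and right button at (300,252). Top view: ruby at (274,190) and left button at (247,215), right button at (312,227). The ruby is in the left tray. Next I'll zoom in to get accurate pixels.

Run:
```python
import cv2,numpy as np
a=cv2.imread("pics/side0.png")[175:285,240:370]; b=cv2.imread("pics/top0.png")[165:255,225:340]
f=lambda i,s,w,h:cv2.resize(i,(w,h),interpolation=cv2.INTER_CUBIC)
A=cv2.resize(a,None,fx=3,fy=3,interpolation=cv2.INTER_CUBIC);B=cv2.resize(b,None,fx=3.5,fy=3.5,interpolation=cv2.INTER_CUBIC)
C=np.zeros((340,800,3),np.uint8);C[:330,:390]=A;C[:B.shape[0],395:395+B.shape[1]]=B
cv2.imwrite("pics/z0.png",np.clip(C.astype(float)*1.7,0,255).astype(np.uint8))
```

```text
(no output)
```

View pics/z0.png

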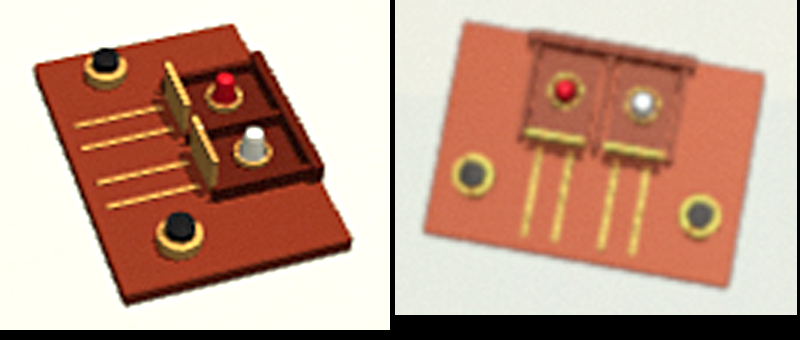

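```bash
cat > h.py <<'E'
import numpy as np
from scipy.spatial.transform import Rotation as R
from scipy.optimize import least_squares
from rig import manip
def proj(n,P):
    c=manip.camera_params(n); p=R.from_rotvec(c["rotation"]).inv().apply(np.atleast_2d(P)-c["eye"])
    p=p*[1,-1,-1]; q=p@c["K"].T; return q[:,:2]/q[:,2:]
def tri(ps,pt):
    r=least_squares(lambda X:np.r_[proj("side",X)[0]-ps,proj("top",X)[0]-pt],[.6,0,.03]); return r.x,np.abs(r.fun).max()
E
python3 - <<'E'
from h import *
S={"bl":(275.3,193.3),"br":(300,249),"ruby":(315,200.7),"alu":(325,218.3)}
T={"bl":(247.3,214.7),"br":(312.1,226.4),"ruby":(273.6,190.4),"alu":(295.6,194.1)}
L={"bl":(-.036,.088,.038),"br":(-.036,-.088,.038),"ruby":(.040,.03,.048),"alu":(.040,-.03,.048)}
for k in S: print(k,*tri(S[k],T[k]))
C=[((a-395)/3.5+225,b/3.5+165) for a,b in((465,22),(763,73),(727,287),(426,233))]
A=np.array(list(L.values()))
W=lambda v:R.from_rotvec([0,0,v[2]]).apply(A)+[v[0],v[1],v[3]]
f=lambda v:np.r_[(proj("side",W(v))-list(S.values())).ravel(),(proj("top",W(v))-list(T.values())).ravel()]
r=least_squares(f,[.6,0,0,0]); print("stand x y yaw z",r.x); print(np.round(r.fun,1))
v=r.x
print(W(v)[0])
Rz=R.from_rotvec([0,0,v[2]])
t=Rz.apply([-.036,.059,0])+[v[0],v[1],0]; print("target",t)
s=manip.get_state(); Rt=R.from_rotvec(s["eef_rot"]); print("tool axes\n",Rt.as_matrix().round(3))
for sg in(1,-1):
  y=sg*Rz.as_matrix()[:,1]; z=np.array([0,0,-1.]);G=R.from_matrix(np.c_[np.cross(y,z),y,z])
  print(sg,np.degrees((Rt.inv()*G).as_rotvec()), "shift tool at z=.12:",Rt.inv().apply(np.r_[t[:2],.12]-s["tool_pos"]), "after turn:",G.inv().apply(np.r_[t[:2],.12]-s["tool_pos"]))
print(s["joint_positions"])
E
```

```text
bl [0.57812495 0.11294458 0.04127353] 0.2046724479669706
br [ 0.54984141 -0.05830851  0.03982202] 0.1505718635655171
ruby [0.64286715 0.04434939 0.04897423] 0.24166529121202984
alu [ 0.63400925 -0.01387199  0.05027317] 0.35577654676816906
stand x y yaw z [ 0.59931275  0.02177907 -0.16448263  0.00185052]
[-0.5  0.  -0.1  0.4  0.  -0.5 -0.3  0.3 -0.4 -0.2  0.4  0.  -0.1 -0.6
  0.4 -0.3]
[0.57820793 0.11448606 0.03985052]
target [0.57345941 0.08587747 0.        ]
tool axes
 [[-0.957  0.291 -0.   ]
 [ 0.291  0.957 -0.001]
 [-0.    -0.002 -1.   ]]
1 [-8.62702006e-02  5.31506460e-04 -7.52030981e+00] shift tool at z=.12: [-0.52344953 -0.4000094   0.1186115 ] after turn: [-0.46658423 -0.46525424  0.11795456]
-1 [8.01157606e-04 1.30037982e-01 1.72479642e+02] shift tool at z=.12: [-0.52344953 -0.4000094   0.1186115 ] after turn: [0.46658423 0.46525424 0.11795456]
[-1.34118362  0.5370745  -0.00440792  1.53873001  0.00257794  1.06729846
 -0.07115869]
```

Left tray confirmed: the triangulated heights match the text (button 40 mm, thimble top 49 mm). Now approaching.

```bash
python3 -m crank '[[[0,0,0],[0,0,-0.0835],0.09],[[0,0,0],[0,0,-0.0835],0.09],[[-0.18,-0.18,0],[0,0,0],0.09],[[-0.18,-0.18,0],[0,0,0],0.09],[[-0.18,-0.18,0],[0,0,0],0.09],[[-0.18,-0.18,0],[0,0,0],0.09],[[-0.18,-0.18,0],[0,0,0],0.09],[[-0.18,-0.18,0],[0,0,0],0.09]]' 20; python3 -m crank '[[[-0.18,-0.18,0],[0,0,0],0.09],[[-0.18,-0.18,0],[0,0,0],0.09],[[-0.18,-0.18,0],[0,0,0],0.09],[[-0.18,-0.18,0],[0,0,0],0.09],[[-0.18,-0.18,0],[0,0,0],0.09],[[-0.18,-0.18,0],[0,0,0],0.09],[[-0.18,-0.18,0],[0,0,0],0.09],[[-0.18,-0.18,0],[0,0,0],0.09]]'
cat >> h.py <<'E'
def rel(v=(.5993,.0218,-.1645),goal=(-.036,.059,.12)):
    s=manip.get_state(); Rz=R.from_rotvec([0,0,v[2]]); o=np.array([v[0],v[1],0])
    Rt=R.from_rotvec(s["eef_rot"]); g=Rz.apply(goal)+o
    y=Rz.as_matrix()[:,1]; z=np.array([0,0,-1.]); G=R.from_matrix(np.c_[np.cross(y,z),y,z])
    print("t",s["t"],"tcp stand",Rz.inv().apply(s["tool_pos"]-o).round(4),"shift fs",(Rt.inv().apply(g-s["tool_pos"])/.15).round(3),"turn deg",np.degrees((Rt.inv()*G).as_rotvec()).round(2),"F",s["contact_force"].round(2),"open",round(s["opening"],4))
E
python3 -c "from h import *;rel()"
```

```text
t: 0.77
tool_pos: [0.3234, 0.4335, 0.2384]
eef_rot: [-0.258, -3.131, 0.001]
contact_force: [0.6, 0.1, 0.9]
opening: 0.0403
grip_force: 0.0
t: 1.43
tool_pos: [0.501, 0.1852, 0.2386]
eef_rot: [-0.258, -3.131, 0.0]
contact_force: [0.3, 0.4, -0.7]
opening: 0.0401
grip_force: 0.0
t 1.4333 tcp stand [-0.1237  0.1451  0.2386] shift fs [-0.585 -0.574  0.791] turn deg [-0.01 -0.02  0.  ] F [ 0.31  0.38 -0.74] open 0.0401
```

```bash
python3 -m crank '[[[-0.17,-0.17,0.1],[0,0,0],0.09],[[-0.17,-0.17,0.1],[0,0,0],0.09],[[-0.12,-0.12,0.15],[0,0,0],0.09],[[-0.08,-0.08,0.15],[0,0,0],0.09],[[-0.045,-0.034,0.15],[0,0,0],0.09],[[0,0,0.14],[0,0,0],0.09],[[0,0,0],[0,0,0],0.09],[[0,0,0],[0,0,0],0.09]]'
python3 - <<'E'
from h import *
import cv2
rel(goal=(-.036,.059,.06))
a=manip.grab_frame("side")[100:290,210:400]; b=manip.grab_frame("top")[150:260,215:345]
C=np.zeros((400,800,3),np.uint8);C[:399,:399]=cv2.resize(a,(399,399),interpolation=2)
B=cv2.resize(b,(396,335),interpolation=2);C[:335,403:799]=B
cv2.imwrite("pics/z1.png",np.clip(C*1.7,0,255).astype(np.uint8))
E
```

```text
t: 2.1
tool_pos: [0.5718, 0.0876, 0.1194]
eef_rot: [-0.258, -3.128, 0.001]
contact_force: [-0.3, 0.6, 0.5]
opening: 0.0399
grip_force: 0.0
t 2.1 tcp stand [-0.0379  0.0604  0.1194] shift fs [-0.014 -0.009  0.396] turn deg [-0.06 -0.16  0.  ] F [-0.27  0.63  0.45] open 0.0399
```

View pics/z1.png

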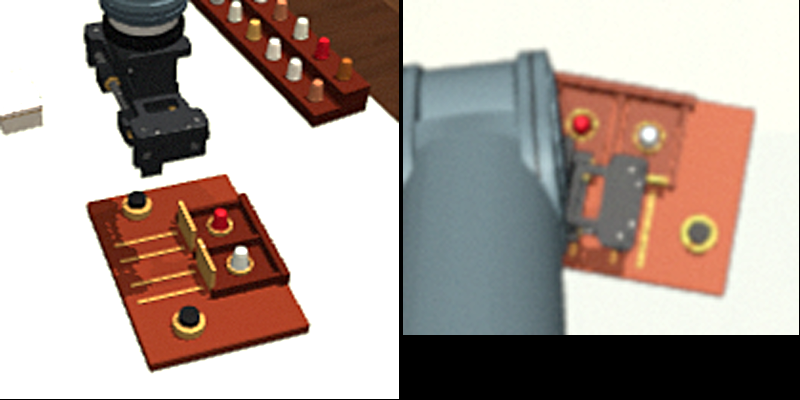

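The side view shows the gripper square above the left button and tray line, with the visible fingertip at crop (150,170). The top view is partly hidden by the arm. I'll go down to 55 mm and check again.

```bash
python3 -m crank '[[[-0.014,-0.009,0.1],[0,0,0],0.09],[[0,0,0.12],[0,0,0],0.09],[[0,0,0.12],[0,0,0],0.09],[[0,0,0.09],[0,0,0],0.09],[[0,0,0],[0,0,0],0.09],[[0,0,0],[0,0,0],0.09]]'
python3 - <<'E'
from h import *
import cv2
rel(goal=(-.036,.059,.045))
P=lambda p:R.from_rotvec([0,0,-.1645]).apply(p)+[.5993,.0218,0]
z=manip.get_state()["tool_pos"][2]
print(proj("side",[P([-.036,.088,z]),P([-.036,.03,z]),P([-.036,.088,.038])]))
a=manip.grab_frame("side")[140:260,240:360]
cv2.imwrite("pics/z2.png",np.clip(cv2.resize(a,(600,600),interpolation=2)*1.9,0,255).astype(np.uint8))
E
```

```text
t: 2.7
tool_pos: [0.5749, 0.0863, 0.0562]
eef_rot: [0.257, 3.131, 0.0]
contact_force: [-0.9, 0.1, 0.2]
opening: 0.0401
grip_force: 0.0
t 2.7 tcp stand [-0.0347  0.0596  0.0562] shift fs [ 0.009 -0.004  0.075] turn deg [0.01 0.   0.02] F [-0.88  0.06  0.23] open 0.0401
[[274.80926416 188.02976256]
 [282.51941835 205.08600473]
 [274.83500591 193.93821957]]
```

View pics/z2.png

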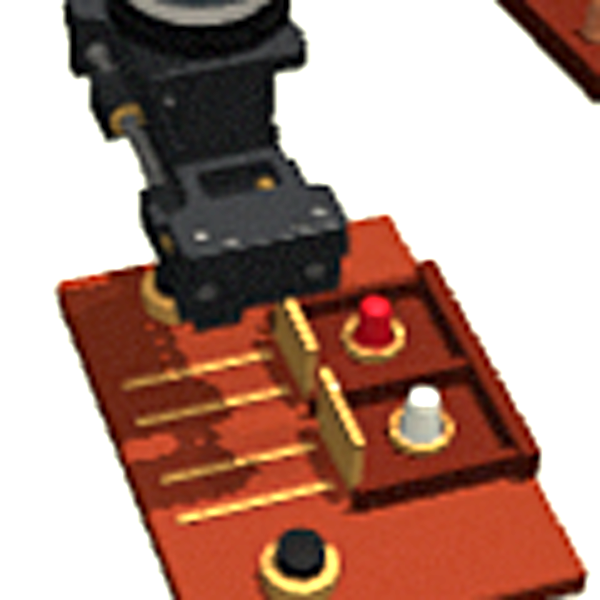

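The fingertip shows at crop (210,320), which is image (282,204), against a predicted (282.5,205). It lines up in front of the left tray's plate, and the other finger is over the left button. Pressing now.

```bash
python3 -m crank '[[[0,0,0.05],[0,0,0],0.09],[[0,0,0.05],[0,0,0],0.09],[[0,0,0.03],[0,0,0],0.09],[[0,0,0.02],[0,0,0],0.09],[[0,0,0.013],[0,0,0],0.09],[[0,0,0],[0,0,0],0.09],[[0,0,0],[0,0,0],0.09],[[0,0,0],[0,0,0],0.09]]'
python3 - <<'E'
from h import *
import cv2
rel(goal=(-.036,.059,.031))
a=manip.grab_frame("side")[140:260,240:360]
b=manip.grab_frame("top")[165:255,225:315]
C=np.hstack([cv2.resize(i,(400,400),interpolation=2) for i in(a,b)])
cv2.imwrite("pics/z3.png",np.clip(C*1.9,0,255).astype(np.uint8))
rel()
E
```

```text
t: 3.42
tool_pos: [0.5751, 0.0861, 0.0316]
eef_rot: [0.259, 3.13, 0.001]
contact_force: [-1.1, 0.4, 5.2]
opening: 0.0398
grip_force: 3.1
t 3.4167 tcp stand [-0.0344  0.0595  0.0316] shift fs [ 0.011 -0.003  0.004] turn deg [ 0.02  0.04 -0.02] F [-1.1   0.38  5.22] open 0.0398
t 3.5167 tcp stand [-0.0344  0.0595  0.0316] shift fs [ 0.011 -0.003 -0.589] turn deg [ 0.02  0.04 -0.01] F [ 0.19 -0.1   5.69] open 0.0404
```

View pics/z3.png

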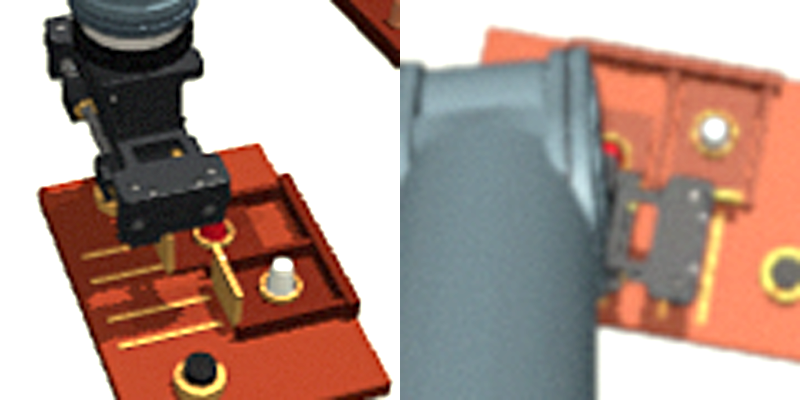

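The left tray has sprung part-way: its plate edge is at crop (168,250) against the finger and the collar is at (214,235). The right tray is still shut. I'll let it settle, then confirm the travel and that it's stationary.

```bash
python3 -m crank '[[[0,0,0.004],[0,0,0],0.09],[[0,0,0],[0,0,0],0.09],[[0,0,0],[0,0,0],0.09],[[0,0,0],[0,0,0],0.09],[[0,0,0],[0,0,0],0.09],[[0,0,0],[0,0,0],0.09],[[0,0,0],[0,0,0],0.09],[[0,0,0],[0,0,0],0.09]]'
python3 - <<'E'
from h import *
import cv2
rel()
P=lambda p:R.from_rotvec([0,0,-.1645]).apply(p)+[.5993,.0218,0]
for d in(.02,.025,.03,.07):
  q=proj("side",[P([.04-d,.03,.022]),P([-d,.007,.018]),P([-d,.007,.052])]); print(d,((q-[240,140])/.2).round(0).tolist())
a=manip.grab_frame("side")[140:260,240:360]
cv2.imwrite("pics/z4.png",np.clip(cv2.resize(a,(600,600),interpolation=2)*1.9,0,255).astype(np.uint8))
E
```

```text
t: 4.18
tool_pos: [0.5752, 0.0861, 0.0313]
eef_rot: [0.258, 3.13, 0.001]
contact_force: [-0.6, 0.4, 8.8]
opening: 0.0403
grip_force: 5.8
t 4.1833 tcp stand [-0.0343  0.0595  0.0313] shift fs [ 0.011 -0.003 -0.591] turn deg [ 0.03  0.04 -0.01] F [-0.63  0.38  8.79] open 0.0403
0.02 [[330.0, 354.0], [262.0, 415.0], [264.0, 360.0]]
0.025 [[320.0, 357.0], [251.0, 417.0], [253.0, 363.0]]
0.03 [[309.0, 359.0], [240.0, 419.0], [242.0, 365.0]]
0.07 [[225.0, 378.0], [154.0, 439.0], [153.0, 384.0]]
```

View pics/z4.png

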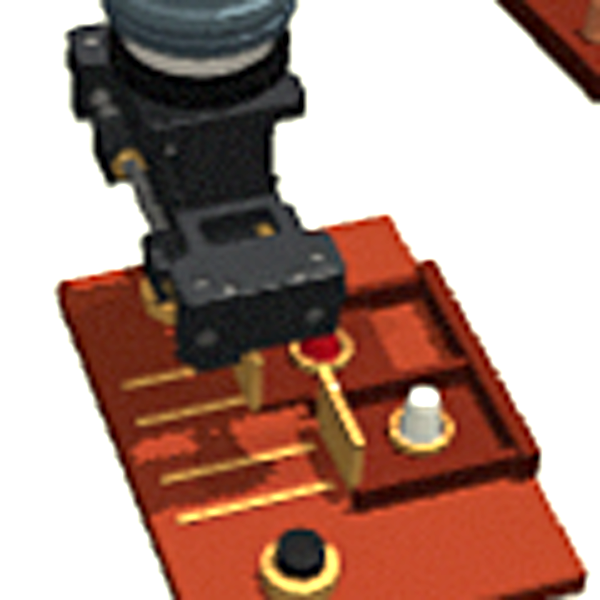

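The collar at (321,350) and the plate corner at (253,410) put the left tray about 25 mm out, and it isn't moving. The button is at its bottom (8.8 N at 31 mm), and the right tray is still shut.

```bash
python3 -c "from rig import manip;print(manip.job_done())"
```

```text
the job is handed in; nothing more can be done
None
```

Job handed in at about 4.2 s: one finger holds the left button fully down, and the other blocks the left (ruby) tray about 25 mm out; the right tray is still shut.

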